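# Lock the lathe's tool rest with the square key

### The arm

A 7-joint arm with a two-finger parallel gripper is mounted at the origin on the work surface. World frame = base frame: x ahead of the robot, y to its left, z up, the work surface at z = 0. Lengths are in m, angles in rad, forces in N, time in s.
With the tool pointing down it reaches from about 0.35 to 0.9 m from the base axis. Payload 8.1 kg.
Tool frame: the origin (TCP) lies on the centre line of the jaws, within the pads' length; the fingertips stand 14 mm ahead of it and the grasp point (between the pads) lies 5 mm behind it; z points along the fingers, y is the direction in which the jaws open and shut (so a half turn about z gives the same grasp; the last joint's range is limited). The gripper opens to 92 mm and grips with 3 to 60 N. Pads are 19 mm wide; open, the fingers measure 130 mm over their backs; the gripper's body (75 mm by 190 mm) begins 47 mm behind the grasp point.
Start: joints at [-1.308, 0.434, 0.025, 1.573, -0.012, 1.134, -0.075], TCP at [0.224, 0.584, 0.218] pointing down, gripper open.
Joint ranges: [-2.62, 2.62], [-0.44, 2.09], [-1.27, 1.32], [0.08, 2.57], [-1.32, 4.46], [0.12, 2], [-2.74, 2.74]. Speed limits (rad/s): [2.22, 2.22, 3.01, 3.01, 3.14, 3.14, 3.14].

### API

Orientations are given as a rotation vector (axis times angle).
In Python, from cell import observe, eyes, arm gives the robot as it stands.
- The arm moves only by the tool step_arm, never from a script. Its argument "series" is a list that holds one entry, the list of rows, each a list of 5 numbers: the finger opening in m, from 0 to 0.0918, then the shift along the world's x, y, z in m, then the turn about the world's z in degrees. In form: [[[hand, dx, dy, dz, spin], ...]]. A call has 1 to 20 rows; each row is the pose to reach, as a shift and turn from the pose measured when the call began; what a row does not reach only later rows make up. A row lasts 1/12 s, in which the tool goes at most 41.7 mm and 7.16 degrees, less where a joint would pass 70% of its speed; a pose out of reach is approached as far as the arm can. A call with a gripper value outside its range is refused whole. The fingers move at their own pace and stop on an object; "squeeze" is the grip in N (left out, the last holds). Time passes only in rows, so rows that repeat a pose let the fingers close. It gives the time, the measured TCP pose, the force and the opening at its end, in the units of the state.
- observe(): the state, without advancing time (a new reading comes with each control period).
- eyes.get_image(name): name is "side" or "top" or "wrist"; returns (picture, depth): 400x640x3 uint8, red, green, blue; 400x640 float32, m along the optical axis (not along the pixel's ray), 0 where there is no reading.
- eyes.camera_params(name): a dict with "intrinsics" (3x3 intrinsics, pixels), "position" and "attitude" of the camera in the world. Camera axes: x right, y down, z forward; pixel columns grow to the right and rows downward; lengths in m; the calibration is good to about 2 mm. A picture is of the moment at which its call begins: read the wrist's pose just before it. camera_params takes no time and is no camera call; for the wrist camera it gives the pose at the moment of the call.
- arm.sign_off(): hands the job in, once; it reports no verdict.
The state is a dict: "clock": time; "joints": joint angles; "dq": joint speeds; "joint_efforts": joint torques, N m; "position": TCP position; "ee_rot": TCP orientation; "force": force on the tool from outside, world axes, zero at the start; "ft_torque": the same for the moment, N m; "width": opening from 0.0 (shut) to 1.0 (fully open).
Only numpy, scipy, OpenCV 4.12 (cv2) and the standard library are available. Lean on these libraries where they do the work, as an engineer would, in place of code of your own. Each camera call takes 0.05 s, during which the arm holds its last target.

### The job

Lock the stone lathe's tool-rest carriage: take the T-handled square key out of the wooden stand, push it fully home in the square socket of the carriage's clamp screw, then turn it clockwise (seen from above) as far as it goes. Leave the key upright in the socket, and leave the knob-handled tool in the stand.

Things in the scene. Friction and masses are not known exactly. Their poses are not given: they have to be found in the camera images.
- key_handle (a point): T-handled steel key, loose, 220 g, upright in a hole of a fixed wooden stand (top 50 mm high). Point: centre of its T-bar, 70 mm long (x), 14 thick (y), 24 high; z up the key. Below: 16 mm round shank; 36 mm round shoulder, underside 50 mm below this point, resting on the stand; then a 16 mm square shaft (flats face x, y) with a cone end, tip 80 mm below this point. Lifts straight out.
- pin_handle (a point): Bystander: steel tool of the same height in the stand's other hole, 100 mm from the key, with a round knob (38 mm diameter, 28 high) for a handle and a round shaft. Point: centre of its knob; z up.
- socket (a point): Mouth centre of a 19 mm square hole, 35 mm deep, in a 38 mm square screw head lying 4 mm deep in a 58 mm round bore of the iron carriage on the lathe bed. Hole sides face x, y; z up; the frame turns with the screw. The key fits in any quarter-turn, 12 degrees play either way; fully home key_handle is 50 mm above. Tool rest 115 mm off on the robot's side, 120 mm long, top 68 mm higher.
- clamp (a joint): Angle of the clamp screw in rad: 0 fully loose, 1.2 locked against its stop; grows as it turns clockwise seen from above. It starts between 0 and 0.3, turns with light friction (0.06 N m) and stays where it is left.
There are look-alikes about, which are no part of the job. What is shaped like the part that bears key_handle but green is not meant.

How it is judged:
By the outcome, as a careful person would: the job done as asked, in the order asked, and still so for the second after the job is handed in, with the robot touching nothing.
It also fails if it takes over 43 s, if anything falls off the work surface, if the arm or the gripper's body presses on something with over 40 N, if the wrist force passes 120 N, or if a joint passes its speed limit or range.

## Working session

There is one attempt and no reset: what is moved stays moved. The work goes in short steps, Python scripts to look and compute and a tool call to move; the robot and the scene stay as the last step left them, time stands still between calls to the robot, and variables do not carry over. Pictures are saved under pics/ and viewed, and the job is handed in when it is done.

Besides the shell and the picture viewer there is one more tool, called after "Call:" in YAML: its name, and indented under it one key for each argument. step_arm: Moves the arm, as the interface text tells. Its arguments: {"type":"object","properties":{"series":{"type":"array"},"squeeze":{"type":"number"}},"required":["series"]}

```bash
mkdir -p pics; ls; cat > h.py <<'E'
from cell import observe, eyes, arm
import numpy as np, cv2
from scipy.spatial.transform import Rotation as R
def grab(n,tag):
    p=eyes.camera_params(n); im,d=eyes.get_image(n)
    cv2.imwrite(f'pics/{tag}.png',im[:,:,::-1]); np.savez(f'pics/{tag}.npz',d=d,im=im,K=p['intrinsics'],t=p['position'],a=np.array(p['attitude']))
    return im,d,p
def rot(a):
    a=np.array(a)
    if a.shape==(3,3): return a
    if a.shape==(4,): raise ValueError('quat?')
    return R.from_rotvec(a).as_matrix()
def load(tag):
    z=np.load(f'pics/{tag}.npz'); return z['im'],z['d'],z['K'],z['t'],rot(z['a'])
def pt(tag,u,v,z=None):
    im,d,K,t,A=load(tag)
    r=np.array([(u-K[0,2])/K[0,0],(v-K[1,2])/K[1,1],1.])
    if z is None: return t+A@(r*d[int(round(v)),int(round(u))])
    w=A@r; return t+w*(z-t[2])/w[2]
def cloud(tag):
    im,d,K,t,A=load(tag); v,u=np.mgrid[:d.shape[0],:d.shape[1]]
    r=np.stack([(u-K[0,2])/K[0,0],(v-K[1,2])/K[1,1],np.ones_like(d)],-1)*d[...,None]
    P=r@A.T+t; P[d==0]=np.nan; return P
def crop(tag,u0,v0,u1,v1,s,out):
    im=cv2.imread(f'pics/{tag}.png')[v0:v1,u0:u1]
    cv2.imwrite(f'pics/{out}.png',cv2.resize(im,None,fx=s,fy=s,interpolation=cv2.INTER_CUBIC))
E
python3 - <<'E'
from h import *
print(observe())
for n in ['top','side','wrist']:
    im,d,p=grab(n,n+'0'); print(n,p)
E
```

```text
pics
{'clock': 0.0, 'joints': array([-1.30758341,  0.43522423,  0.02498271,  1.5741221 , -0.01159873,
        1.13399445, -0.07509981]), 'dq': array([-1.08960926e-03, -3.21661925e-04, -1.16265484e-03, -6.70298073e-04,
       -6.24402161e-05,  9.22716002e-04,  8.83166315e-04]), 'joint_efforts': array([-1.03763716e-03, -6.67860174e+01,  9.84035097e-01, -3.14463723e+01,
       -6.06264593e-02,  4.28719819e-02,  1.78878272e-04]), 'position': array([0.22343665, 0.58311867, 0.21703466]), 'ee_rot': array([-5.71513654e-01, -3.08902507e+00,  2.50807629e-03]), 'force': array([0.51686348, 0.11527136, 0.0908906 ]), 'ft_torque': array([-0.03430383,  0.01535529,  0.00983934]), 'width': 0.997832733894044}
top {'intrinsics': array([[449.27256317,   0.        , 325.06054861],
       [  0.        , 449.27256317, 190.74343927],
       [  0.        ,   0.        ,   1.        ]]), 'position': array([0.45081876, 0.10377111, 0.89408692]), 'attitude': array([-2.21980795,  2.20829506, -0.03943601])}
side {'intrinsics': array([[440.38128295,   0.        , 314.62960784],
       [  0.        , 440.38128295, 203.00544037],
       [  0.        ,   0.        ,   1.        ]]), 'position': array([0.34333953, 0.63238884, 0.60023347]), 'attitude': array([-0.43492725,  2.74305007, -1.22759359])}
wrist {'intrinsics': array([[311.15912791,   0.        , 326.21067202],
       [  0.        , 311.15912791, 189.26353809],
       [  0.        ,   0.        ,   1.        ]]), 'position': array([0.1607972 , 0.6068055 , 0.38418985]), 'attitude': array([2.40836756, 1.65539838, 0.21239465])}
```

View pics/top0.png

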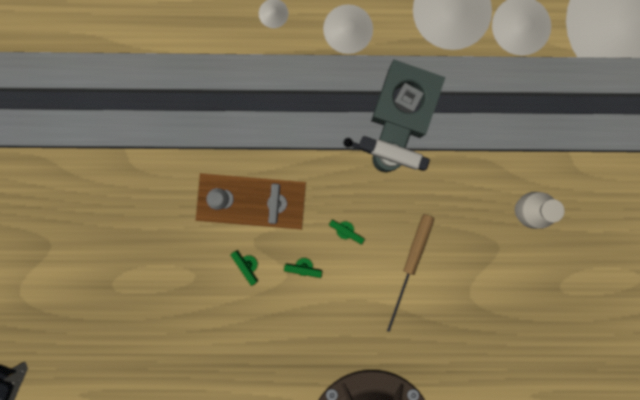

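View pics/side0.png

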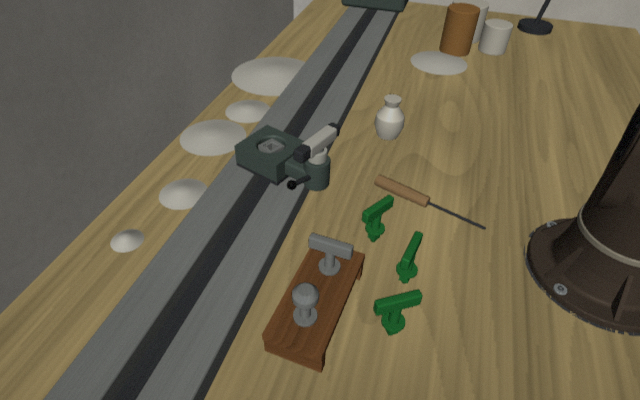

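View pics/wrist0.png

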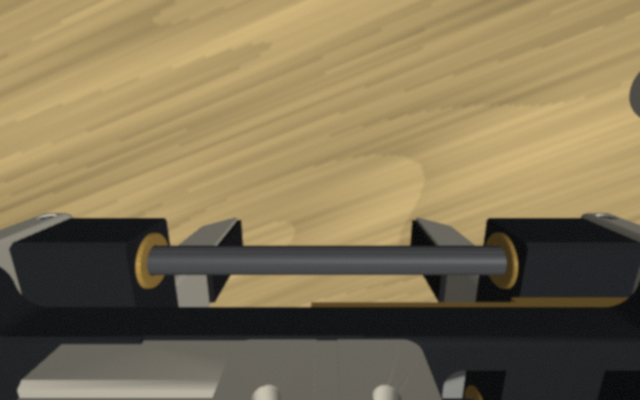

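The top view shows the stand at about (250,201), with the knob tool at (219,199) and the T-key at (275,203). The carriage socket is at about (408,97), and the three green keys are look-alikes. I'll zoom in and measure these next.

```bash
python3 - <<'E'
from h import *
crop('top0',190,165,320,240,6,'c1'); crop('top0',340,50,460,180,4.6,'c2')
P=cloud('top0')
# heights
def reg(u0,v0,u1,v1,z0,z1):
    Q=P[v0:v1,u0:u1].reshape(-1,3); m=(Q[:,2]>z0)&(Q[:,2]<z1); return Q[m]
for nm,b,z in [('tbar',(260,175,300,235),(0.095,0.13)),('knob',(200,180,240,220),(0.095,0.13)),('stand',(190,165,310,235),(0.04,0.06))]:
    Q=reg(*b,*z); c,s,a=cv2.minAreaRect((Q[:,:2]*1000).astype(np.float32)); print(nm,len(Q),Q.mean(0).round(4),Q.max(0).round(4),Q.min(0).round(4),np.round(c,1),np.round(s,1),round(a,1))
for u,v in [(408,97),(396,97),(390,75),(425,110),(430,75),(404,155),(420,160),(380,148),(427,163),(350,143),(100,70)]:
    print(u,v,P[v,u].round(4))
E
```

```text
tbar 346 [0.4487 0.1835 0.1113] [0.4835 0.193  0.1155] [0.4138 0.175  0.0965] [448.6 184.2] [14.1 69.7] 85.8
knob 379 [0.4565 0.2817 0.1113] [0.4744 0.302  0.1179] [0.4376 0.2645 0.0965] [456.7 283. ] [36.5 36. ] 48.5
stand 4375 [0.4524 0.2324 0.0507] [0.5041 0.3366 0.0593] [0.4017 0.1309 0.0415] [452.6 234.5] [201.1  90.1] 85.6
408 97 [ 0.6498 -0.0609  0.052 ]
396 97 [ 0.6502 -0.0385  0.0499]
390 75 [ 0.6798 -0.0204  0.0926]
425 110 [ 0.6176 -0.0842  0.0897]
430 75 [ 0.6809 -0.093   0.0908]
404 155 [ 0.5291 -0.0342  0.1546]
420 160 [ 0.521  -0.0606  0.155 ]
380 148 [0.5403 0.0058 0.1564]
427 163 [ 0.5163 -0.0727  0.1531]
350 143 [0.5557 0.0516 0.0999]
100 70 [0.7001 0.5248 0.0395]
```

View pics/c1.png

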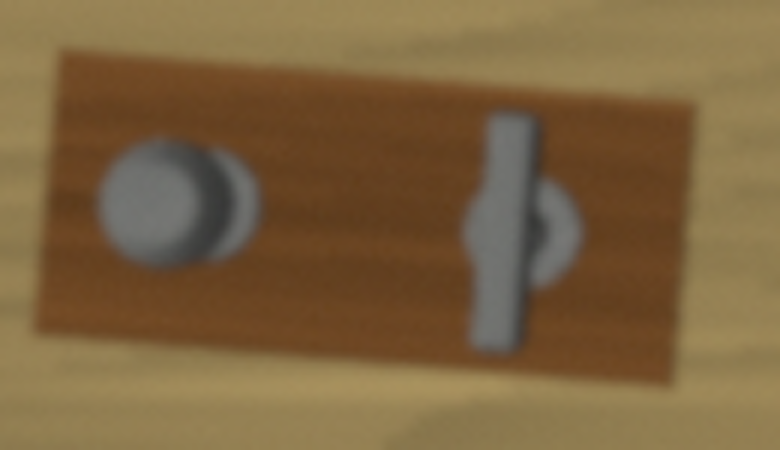

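View pics/c2.png

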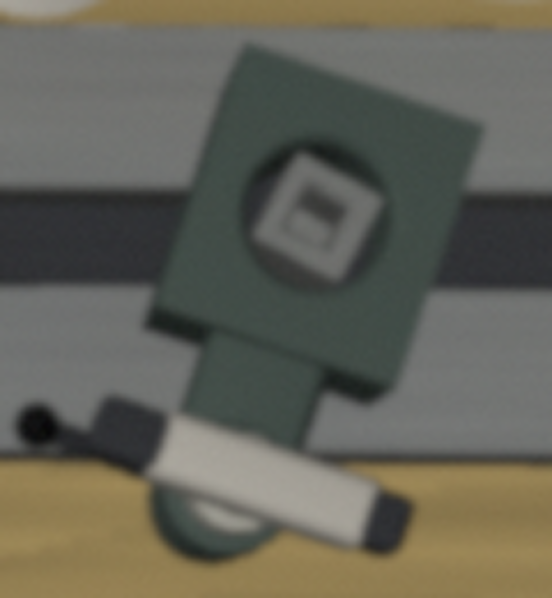

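```bash
python3 - <<'E'
from h import *
P=cloud('top0')
Q=P[175:235,260:300].reshape(-1,3); Q=Q[(Q[:,2]>.107)&(Q[:,2]<.118)]
c,s,a=cv2.minAreaRect((Q[:,:2]*1000).astype(np.float32)); print('bar',len(Q),Q.mean(0),c,s,a)
q=lambda x,y:(x/4.6+340-.4,y/4.6+50-.4)
H=[pt('top0',*q(x,y),z=.087)for x,y in[(300,148),(387,200),(340,283),(250,232)]]
H=np.array(H);print(H.round(4),H.mean(0))
for i in range(4):
    e=H[(i+1)%4]-H[i]; print(np.linalg.norm(e).round(4),np.degrees(np.arctan2(e[1],e[0])).round(1))
b=np.array([pt('top0',*q(x,y),z=.091)for x,y in[(240,218),(392,218),(316,138),(316,294)]]);print('bore',b.round(4),b.mean(0))
Cc=np.array([pt('top0',*q(x,y),z=.091)for x,y in[(248,44),(484,126),(152,318),(372,395)]]);print('carr',Cc.round(4))
# depth-based head
Q=P[70:125,380:440].reshape(-1,3); print(np.histogram(Q[:,2],bins=np.arange(.03,.1,.004)))
im=P[80:115,390:428,2]*1000
for r in im[::2]: print(' '.join('%3.0f'%x for x in r))
crop('side0',220,110,350,200,6,'c3')
E
```

```text
bar 325 [0.44870106 0.18394844 0.11198767] (448.6300964355469, 184.17420959472656) (14.108569145202637, 69.71829986572266) 85.79344177246094
[[ 0.6693 -0.0482  0.087 ]
 [ 0.6489 -0.0826  0.087 ]
 [ 0.616  -0.064   0.087 ]
 [ 0.6359 -0.0285  0.087 ]] [ 0.64250522 -0.05583353  0.087     ]
0.0399 -120.6
0.0378 150.6
0.0407 60.7
0.0388 -30.5
bore [[ 0.6404 -0.024   0.091 ]
 [ 0.6409 -0.0836  0.091 ]
 [ 0.6722 -0.0537  0.091 ]
 [ 0.6108 -0.0538  0.091 ]] [ 0.64105666 -0.05376885  0.091     ]
carr [[ 0.7091 -0.027   0.091 ]
 [ 0.6774 -0.1198  0.091 ]
 [ 0.6009  0.0104  0.091 ]
 [ 0.5713 -0.0757  0.091 ]]
(array([   0,   11,  189,   47,   76,   75,   33,   36,   38,   49,   45,
         57,   56,  199,  964, 1348,    9]), array([0.03 , 0.034, 0.038, 0.042, 0.046, 0.05 , 0.054, 0.058, 0.062,
       0.066, 0.07 , 0.074, 0.078, 0.082, 0.086, 0.09 , 0.094, 0.098]))
 89  88  91  91  91  92  91  91  88  90  88  91  92  90  91  89  89  87  89  90  87  90  88  89  91  92  91  91  92  90  88  89  90  91  89  93  92  91
 93  90  88  91  91  90  91  90  90  89  90  90  86  87  81  77  80  78  76  76  
[... 1802 characters left out ...]
  88  86  87  85  86  86  86  86  90  85  87  86  48  49  48  52  67  84  89  89  90  92  90
 92  92  90  88  90  93  92  91  88  52  60  63  65  70  71  75  77  78  83  89  86  85  86  86  86  48  51  46  45  50  72  87  92  88  89  90  90  91
 90  90  90  91  92  92  93  90  88  93  91  86  55  56  57  63  65  70  71  75  80  82  85 nan  48  47  49  46  89  93  88  90  89  87  92  90  90  92
 92  92  91  91  89  91  88  91  89  90  90  92  91  88  89  87  89  59  61  63  66  70  75  88  89  90  88  91  93  91  91  91  88  91  90  89  90  90
 91  90  90  95  89  92  90  87  92  91  90  93  91  91  90  91  92  91  90  93  93  90  90  91  91  93  91  91  91  90  91  92  89  91  91  90  89  90
```

View pics/c3.png

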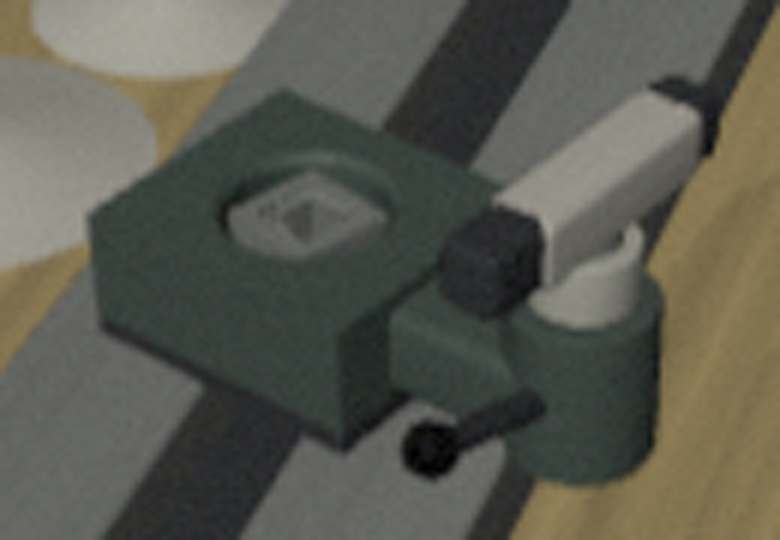

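```bash
python3 - <<'E'
from h import *
from scipy.optimize import least_squares
crop('top0',385,75,432,120,12,'c4')
def proj(tag,X):
    im,d,K,t,A=load(tag); c=(X-t)@A; return np.stack([K[0,0]*c[:,0]/c[:,2]+K[0,2],K[1,1]*c[:,1]/c[:,2]+K[1,2]],-1)
# template fit: inner head square (38) light, hole(19) darker, outside dark
for tag in ['top0','side0']:
    im,d,K,t,A=load(tag); g=cv2.GaussianBlur(im,(0,0),0.6).astype(float).sum(2)
    S=8
    def cost(p,zt=.087,dbg=False):
        x,y,th=p; c,s=np.cos(th),np.sin(th); Rm=np.array([[c,-s],[s,c]])
        tot=0
        out=[]
        n=np.linspace(-1,1,25)
        for half,sg in [(0.019,1),(0.0095,-1)]:
            for k in range(4):
                ck,sk=np.cos(k*np.pi/2),np.sin(k*np.pi/2); Rk=np.array([[ck,-sk],[sk,ck]])
                for off,w in [(-.003,1),(.003,-1)]:
                    L=np.stack([np.full(25,half+off),n*(half-.003)],-1)@Rk.T@Rm.T+[x,y]
                    uv=proj(tag,np.c_[L,np.full(25,zt)]).astype(np.float32)
                    v=cv2.remap(g.astype(np.float32),uv[:,0],uv[:,1],cv2.INTER_LINEAR).mean()
                    out.append(sg*w*v)
        return sum(out)
    best=max(((cost((x,y,np.radians(a))),x,y,a) for x in np.arange(.634,.65,.001) for y in np.arange(-.064,-.046,.001) for a in range(-50,-10,3)))
    x0=best
    from scipy.optimize import minimize
    r=minimize(lambda p:-cost((p[0]/100,p[1]/100,p[2])),[best[1]*100,best[2]*100,np.radians(best[3])],method='Nelder-Mead'); print(tag,best,r.x[0]/100,r.x[1]/100,np.degrees(r.x[2]))
E
```

```text
top0 (np.float32(811.5708), np.float64(0.642), np.float64(-0.05499999999999999), -29) 0.6425068575193589 -0.05504286529615838 -28.252124397162916
side0 (np.float32(431.26315), np.float64(0.643), np.float64(-0.05299999999999999), -26) 0.6425376828023148 -0.05283519511144135 -27.00485026156423
```

View pics/c4.png

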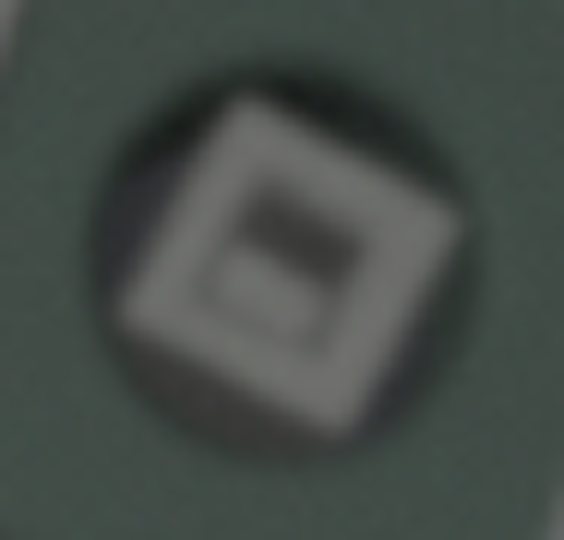

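Call:
step_arm:
  series:
    - [[0.05,0.02,-0.035,0,2],[0.05,0.04,-0.07,0,4],[0.05,0.06,-0.105,0,6],[0.05,0.08,-0.14,0,8],[0.05,0.1,-0.175,0,10],[0.05,0.12,-0.21,0,12],[0.05,0.14,-0.245,0,14],[0.05,0.16,-0.28,0,16],[0.05,0.18,-0.315,0,16.8],[0.05,0.2,-0.35,0,16.8],[0.05,0.215,-0.38,-0.01,16.8],[0.05,0.2253,-0.3991,-0.02,16.8],[0.05,0.2253,-0.3991,-0.04,16.8],[0.05,0.2253,-0.3991,-0.05,16.8],[0.05,0.2253,-0.3991,-0.05,16.8]]
  squeeze: 30

```text
clock: 1.4
position: [0.4471, 0.1837, 0.1652]
ee_rot: [-0.114, -3.136, 0.005]
force: [-1.1, 0.1, -0.1]
width: 0.546
```

```bash
python3 - <<'E'
from h import *
o=observe(); print(o['clock'],o['position'],o['ee_rot'],o['joints'].round(3),o['width'],o['force']); print(R.from_rotvec(o['ee_rot']).as_matrix().round(4))
grab('wrist','w1'); grab('side','s1')
E
```

```text
1.4 [0.44714912 0.18372223 0.16520697] [-0.11401073 -3.13593356  0.00483123] [-0.626  0.264  0.153  1.984 -0.05   0.902  1.051] 0.5463920647991553 [-1.08549448  0.09155279 -0.08490175]
[[-0.9974  0.0726 -0.0037]
 [ 0.0726  0.9974 -0.0029]
 [ 0.0035 -0.0032 -1.    ]]
```

View pics/w1.png

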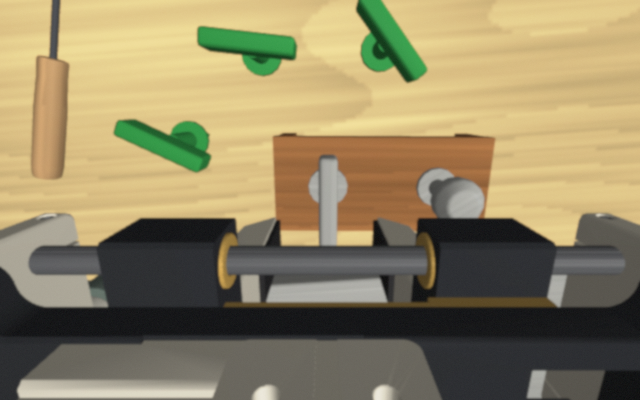

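View pics/s1.png

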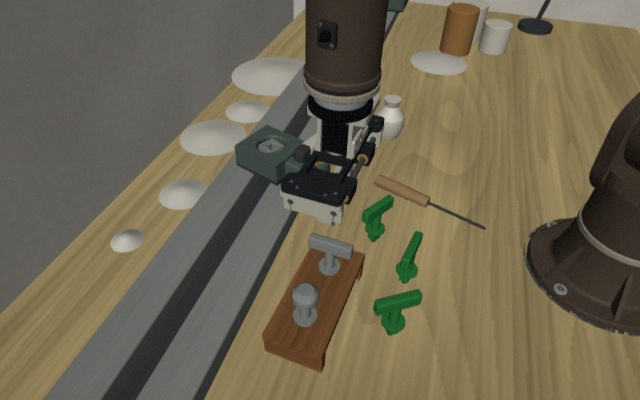

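The wrist view shows the bar (column ~328) midway between the fingers and parallel to them. I'll go down and grasp it.

Call:
step_arm:
  series:
    - [[0.05,0.001,0.0003,-0.02,0],[0.05,0.0015,0.0003,-0.04,0],[0.05,0.0015,0.0003,-0.06,0],[0.05,0.0015,0.0003,-0.07,0],[0.05,0.0015,0.0003,-0.07,0],[0.0,0.0015,0.0003,-0.07,0],[0.0,0.0015,0.0003,-0.07,0],[0.0,0.0015,0.0003,-0.07,0],[0.0,0.0015,0.0003,-0.07,0],[0.0,0.0015,0.0003,-0.07,0],[0.0,0.0015,0.0003,-0.07,0],[0.0,0.0015,0.0003,-0.07,0]]
  squeeze: 40

```text
clock: 2.5
position: [0.4499, 0.1852, 0.0976]
ee_rot: [-0.112, -3.139, 0.002]
force: [-0.7, -0.3, 3.7]
width: 0.141
```

```bash
python3 - <<'E'
from h import *
o=observe(); print(o['clock'],o['position'],o['ee_rot'],o['joints'].round(3),o['width']*.0918,o['force'])
grab('wrist','w2')
E
```

```text
2.5 [0.44991195 0.1852003  0.09755074] [-1.11850274e-01 -3.13914983e+00  2.09163236e-03] [-0.611  0.36   0.141  2.054 -0.072  0.734  1.074] 0.012964082282384794 [-0.7363034  -0.34684933  3.72904284]
```

View pics/w2.png

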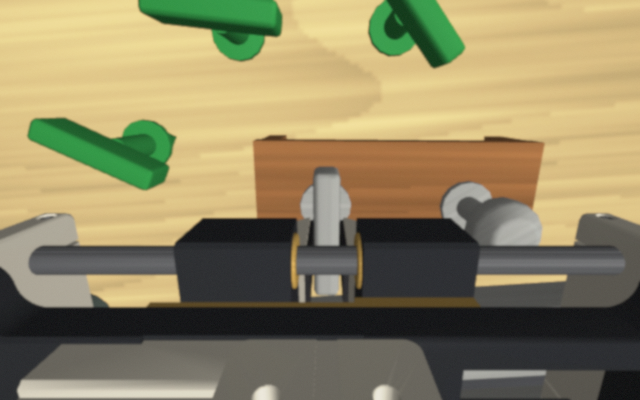

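Call:
step_arm:
  series:
    - [[0.0,0,0,0.015,0],[0.0,0,0,0.035,0],[0.0,0,0,0.06,0],[0.0,0,0,0.09,0],[0.0,0,0,0.12,0],[0.0,0,0,0.15,0],[0.0,0,0,0.17,0],[0.0,0,0,0.17,0],[0.0,0,0,0.17,0]]

```text
clock: 3.3
position: [0.4502, 0.1854, 0.268]
ee_rot: [0.112, 3.139, -0.001]
force: [-0.4, 0.4, -3.2]
width: 0.146
```

```bash
python3 - <<'E'
from h import *
o=observe(); print(o['clock'],o['position'],o['ee_rot'],o['joints'].round(3),o['width']*.0918,o['force'])
grab('side','s2')
E
```

```text
3.3 [0.45015486 0.18537962 0.26797401] [ 1.11849294e-01  3.13880299e+00 -5.65926120e-04] [-0.644  0.162  0.166  1.834 -0.029  1.147  1.032] 0.013421383022628667 [-0.38121756  0.40017792 -3.18698067]
```

View pics/s2.png

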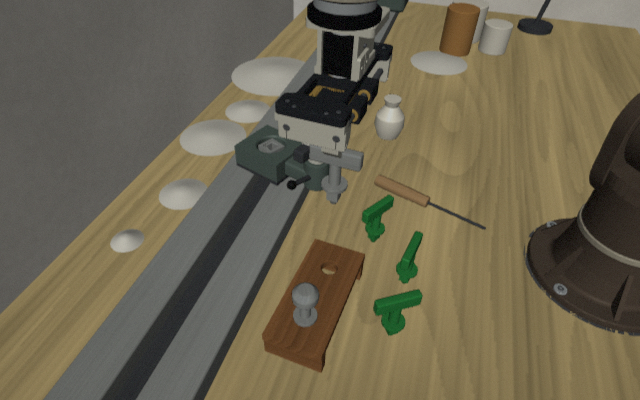

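The key is out of the stand and held at about (338,175) in the side view. I'll carry it over the socket at height.

Call:
step_arm:
  series:
    - [[0.0,0.0125,-0.015,0,-1.5],[0.0,0.032,-0.0395,0,-4],[0.0,0.0515,-0.0635,0,-6.5],[0.0,0.071,-0.0875,0,-9],[0.0,0.0905,-0.1115,0,-11.5],[0.0,0.11,-0.1355,0,-14],[0.0,0.1295,-0.16,0,-16.5],[0.0,0.149,-0.184,0,-19],[0.0,0.168,-0.207,0,-21.5],[0.0,0.183,-0.226,0,-23.5],[0.0,0.1935,-0.2387,0,-24.3],[0.0,0.1935,-0.2387,-0.02,-24.3],[0.0,0.1935,-0.2387,-0.045,-24.3],[0.0,0.1935,-0.2387,-0.07,-24.3],[0.0,0.1935,-0.2387,-0.08,-24.3],[0.0,0.1935,-0.2387,-0.08,-24.3]]

```text
clock: 4.68
position: [0.6402, -0.0533, 0.1823]
ee_rot: [-0.768, -3.037, 0.005]
force: [0.3, -0.1, -2.6]
width: 0.148
```

```bash
python3 - <<'E'
from h import *
o=observe(); print(o['clock'],o['position'],o['ee_rot'],o['joints'].round(3),o['width']*.0918,o['force'])
print(R.from_rotvec(o['ee_rot']).as_matrix().round(4))
grab('side','s3');grab('wrist','w3');grab('top','t3')
crop('side0',220,110,350,200,6,'x');crop('s3',220,90,350,190,6,'s3c')
E
```

```text
4.6833 [ 0.64019437 -0.05328731  0.18230834] [-0.76785159 -3.03672546  0.00533767] [-0.239  0.51   0.363  1.584 -0.194  1.094  1.248] 0.013626859993708976 [ 0.29683292 -0.14880135 -2.55660764]
[[-0.8798  0.4753 -0.0098]
 [ 0.4753  0.8798 -0.001 ]
 [ 0.0082 -0.0056 -1.    ]]
```

View pics/s3c.png

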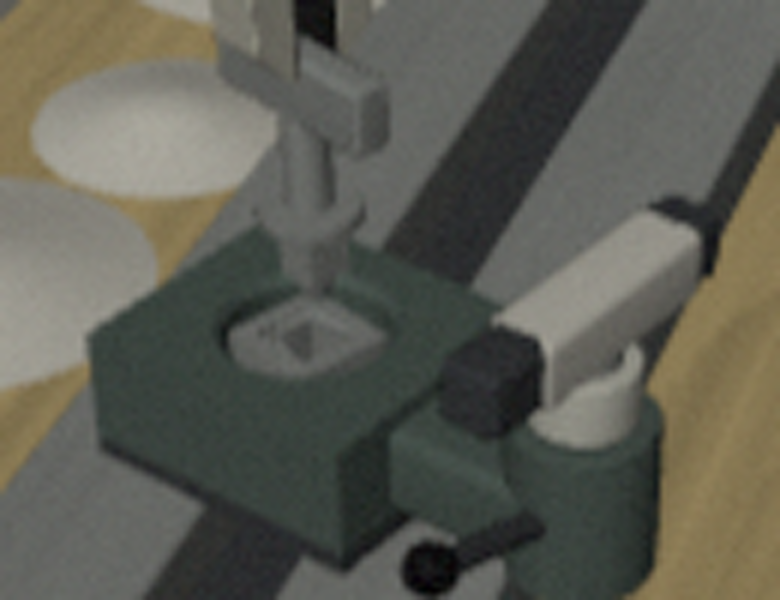

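View pics/w3.png

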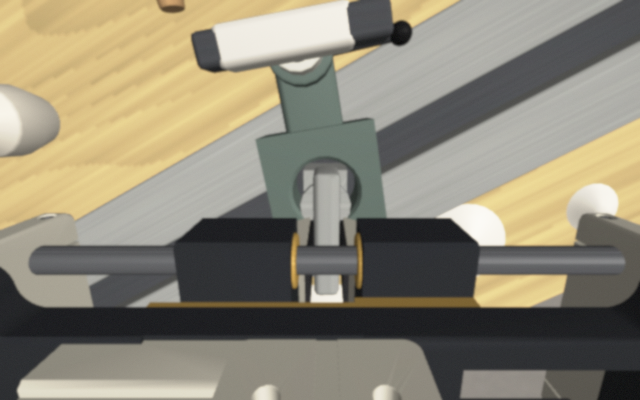

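View pics/t3.png

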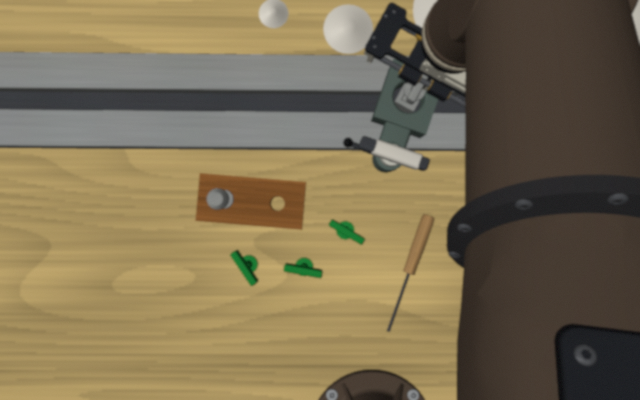

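The key hangs over the bore. The TCP is about 3.5 mm short in x, so I'll correct that and look again.

Call:
step_arm:
  series:
    - [[0.0,0.0035,0,0,0],[0.0,0.0035,0,0,0],[0.0,0.0035,0,0,0],[0.0,0.0035,0,0,0]]

```text
clock: 5.17
position: [0.6473, -0.0538, 0.1882]
ee_rot: [0.77, 3.045, -0.002]
force: [0.7, -0.7, -2.9]
width: 0.148
```

```bash
python3 - <<'E'
from h import *
o=observe(); print(o['clock'],o['position'],o['ee_rot'],o['force'])
M=R.from_rotvec(o['ee_rot']).as_matrix();print(M.round(4))
grab('side','s4');grab('top','t4')
crop('s4',255,85,305,150,9,'s4c');crop('t4',370,50,450,120,8,'t4c')
def proj(tag,X):
    im,d,K,t,A=load(tag); c=(X-t)@A; return np.stack([K[0,0]*c[:,0]/c[:,2]+K[0,2],K[1,1]*c[:,1]/c[:,2]+K[1,2]],-1)
p=o['position']
for off in [.0024]:
  h=p-M[:,2]*off; tip=h+M[:,2]*.08
  print('tip pred',tip,proj('s4',tip[None]),'hole centre',proj('s4',np.array([[.6425,-.0545,.087]])))
  print((proj('s4',tip[None])-[255,85])*9,(proj('s4',np.array([[.6425,-.0545,.087]]))-[255,85])*9)
  print('bar top in top cam',(proj('t4',(h-M[:,2]*.012)[None])-[370,50])*8)
E
```

```text
5.1667 [ 0.6472979  -0.05376789  0.18823997] [ 7.69914935e-01  3.04545822e+00 -1.72162944e-03] [ 0.70998855 -0.70716968 -2.86478834]
[[-8.799e-01  4.752e-01  0.000e+00]
 [ 4.752e-01  8.799e-01 -1.100e-03]
 [-6.000e-04 -1.000e-03 -1.000e+00]]
tip pred [ 0.6473012  -0.05385646  0.11064002] [[267.72091151 134.98010348]] hole centre [[270.62360998 145.08455079]]
[[114.48820358 449.82093132]] [[140.61248981 540.76095707]]
bar top in top cam [[418.95221538 207.54806992]]
```

View pics/s4c.png

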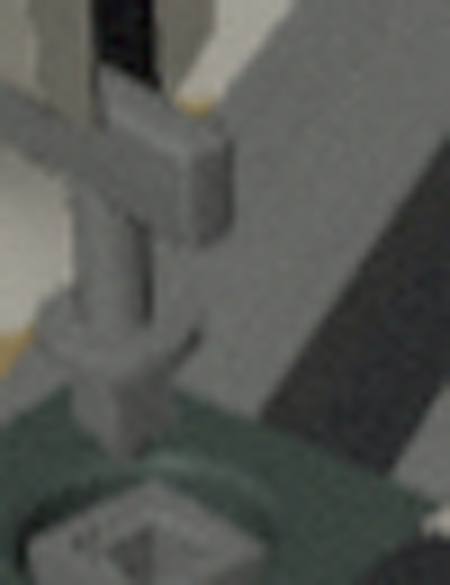

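View pics/t4c.png

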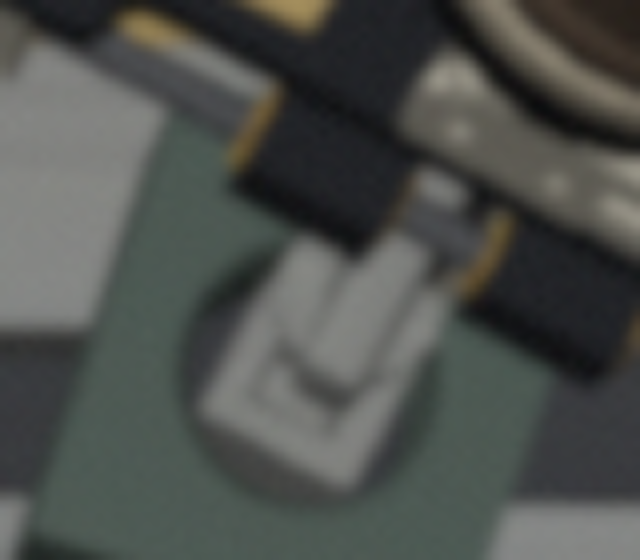

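```bash
python3 - <<'E'
from h import *
for i in range(2):
    o=observe(); print(o['clock'],o['position'],o['ee_rot'],o['dq'].round(4))
E
```

```text
5.2667 [ 0.64701076 -0.05377772  0.18789729] [-7.70005195e-01 -3.04546465e+00  1.92100224e-03] [ 0.0012  0.0024 -0.0005  0.0022  0.0007 -0.0018  0.0013]
5.2667 [ 0.64701076 -0.05377772  0.18789729] [-7.70005195e-01 -3.04546465e+00  1.92100224e-03] [ 0.0012  0.0024 -0.0005  0.0022  0.0007 -0.0018  0.0013]
```

Call:
step_arm:
  series:
    - [[0.0,-0.004,0,0,0],[0.0,-0.004,0,-0.005,0],[0.0,-0.004,0,-0.015,0],[0.0,-0.004,0,-0.018,0],[0.0,-0.004,0,-0.018,0],[0.0,-0.004,0,-0.018,0],[0.0,-0.004,0,-0.018,0]]

```text
clock: 5.85
position: [0.6431, -0.0538, 0.1699]
ee_rot: [-0.77, -3.045, 0.002]
force: [0.5, -0.4, -2.6]
width: 0.146
```

```bash
python3 - <<'E'
from h import *
o=observe(); print(o['clock'],o['position'],o['ee_rot'],o['force'])
M=R.from_rotvec(o['ee_rot']).as_matrix();print(M.round(4))
grab('side','s5');grab('top','t5')
crop('s5',245,95,300,160,9,'s5c');crop('t5',370,50,450,120,8,'t5c')
E
```

```text
5.85 [ 0.6431366  -0.05380826  0.16986573] [-7.70112858e-01 -3.04543334e+00  2.07006314e-03] [ 0.46406766 -0.43854565 -2.60990425]
[[-8.798e-01  4.754e-01 -6.000e-04]
 [ 4.754e-01  8.798e-01 -1.200e-03]
 [-0.000e+00 -1.400e-03 -1.000e+00]]
```

View pics/s5c.png

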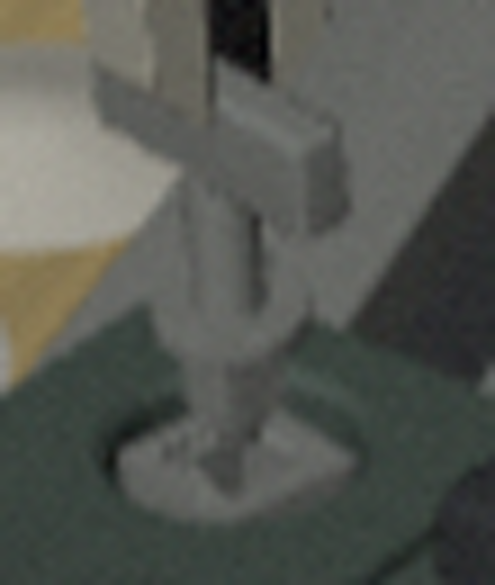

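View pics/t5c.png

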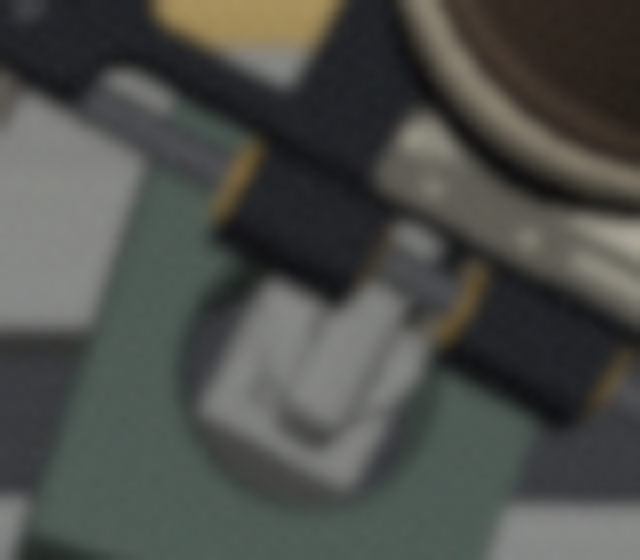

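The tip (about (230,445) in the side crop) is over the hole, and the bar is parallel to the head's sides. I'll insert in small steps and watch the force.

Call:
step_arm:
  series:
    - [[0.0,0,0,-0.004,0],[0.0,0,0,-0.008,0],[0.0,0,0,-0.012,0],[0.0,0,0,-0.014,0],[0.0,0,0,-0.014,0],[0.0,0,0,-0.014,0]]

```text
clock: 6.45
position: [0.6432, -0.0539, 0.1559]
ee_rot: [-0.77, -3.046, 0.002]
force: [0.2, -0.5, -1.8]
width: 0.147
```

Call:
step_arm:
  series:
    - [[0.0,0,0,-0.003,0],[0.0,0,0,-0.006,0],[0.0,0,0,-0.008,0],[0.0,0,0,-0.008,0],[0.0,0,0,-0.008,0]]

```text
clock: 6.87
position: [0.6431, -0.0539, 0.1477]
ee_rot: [-0.77, -3.045, 0.002]
force: [0.7, -0.5, -3.0]
width: 0.14
```

Call:
step_arm:
  series:
    - [[0.0,0,0,-0.003,0],[0.0,0,0,-0.006,0],[0.0,0,0,-0.009,0],[0.0,0,0,-0.011,0],[0.0,0,0,-0.011,0],[0.0,0,0,-0.011,0]]

```text
clock: 7.37
position: [0.643, -0.0539, 0.1365]
ee_rot: [-0.77, -3.045, 0.003]
force: [0.0, 0.9, -2.7]
width: 0.145
```

```bash
python3 - <<'E'
from h import *
grab('side','s6')
o=observe(); print(o['clock'],o['position'],o['ee_rot'],o['force'],o['ft_torque'])
crop('s6',245,95,300,160,9,'s6c')
E
```

```text
7.4167 [ 0.64309638 -0.05396045  0.13665564] [-7.70171057e-01 -3.04523114e+00  2.49302539e-03] [-0.01080173 -0.83052014 -2.388891  ] [-0.07117502 -0.15193514  0.04717787]
```

View pics/s6c.png

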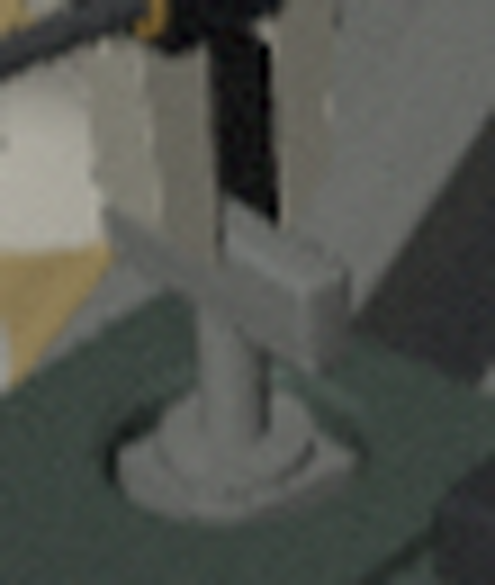

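Call:
step_arm:
  series:
    - [[0.0,0,0,-0.001,0],[0.0,0,0,-0.002,0],[0.0,0,0,-0.003,0],[0.0,0,0,-0.003,0],[0.0,0,0,-0.003,0]]

```text
clock: 7.83
position: [0.6432, -0.054, 0.1337]
ee_rot: [-0.77, -3.045, 0.002]
force: [-0.0, -0.3, -2.1]
width: 0.141
```

Call:
step_arm:
  series:
    - [[0.0,0,0,-0.001,0],[0.0,0,0,-0.002,0],[0.0,0,0,-0.003,0],[0.0,0,0,-0.003,0],[0.0,0,0,-0.003,0]]

```text
clock: 8.25
position: [0.6441, -0.0546, 0.1333]
ee_rot: [0.77, 3.043, -0.001]
force: [-4.3, -0.7, 19.2]
width: 0.142
```

The key is home: the force rose to 19 N at TCP z 0.1333. I'll ease off and start turning clockwise.

Call:
step_arm:
  series:
    - [[0.0,-0.0008,0.0005,0.0005,0],[0.0,-0.0008,0.0005,0.0005,-3],[0.0,-0.0008,0.0005,0.0005,-6],[0.0,-0.0008,0.0005,0.0005,-9],[0.0,-0.0008,0.0005,0.0005,-12],[0.0,-0.0008,0.0005,0.0005,-15],[0.0,-0.0008,0.0005,0.0005,-18],[0.0,-0.0008,0.0005,0.0005,-21],[0.0,-0.0008,0.0005,0.0005,-24],[0.0,-0.0008,0.0005,0.0005,-24],[0.0,-0.0008,0.0005,0.0005,-24]]

```text
clock: 9.17
position: [0.6435, -0.0546, 0.1339]
ee_rot: [1.384, 2.817, -0.003]
force: [2.1, -3.4, -0.7]
width: 0.144
```

```bash
cat > st.py <<'E'
from h import *
o=observe(); print(o['clock'],o['position'].round(4),o['force'].round(1),o['ft_torque'].round(3),o['width']*91.8,o['joints'].round(2))
M=R.from_rotvec(o['ee_rot']).as_matrix();print('tool y az',np.degrees(np.arctan2(M[1,1],M[0,1])).round(2),'tilt',M[:2,2].round(4))
E
python3 st.py
```

```text
9.1667 [ 0.6435 -0.0546  0.1339] [ 2.1 -3.4 -0.7] [-0.719 -0.359  0.02 ] 13.211969471911443 [-0.3   0.57  0.46  1.65 -0.29  0.99  0.91]
tool y az 37.66 tilt [ 0.0021 -0.003 ]
```

Call:
step_arm:
  series:
    - [[0.0,0,0,0,-3],[0.0,0,0,0,-6],[0.0,0,0,0,-9],[0.0,0,0,0,-12],[0.0,0,0,0,-15],[0.0,0,0,0,-18],[0.0,0,0,0,-20],[0.0,0,0,0,-20],[0.0,0,0,0,-20]]

```text
clock: 9.92
position: [0.6437, -0.0549, 0.134]
ee_rot: [1.849, 2.536, -0.004]
force: [1.3, -1.9, -1.5]
width: 0.142
```

```bash
python3 st.py; python3 - <<'E'
from h import *
grab('side','s7');grab('top','t7')
crop('s7',225,95,300,160,9,'s7c');crop('t7',370,50,450,120,8,'t7c')
E
```

```text
9.9167 [ 0.6437 -0.0549  0.134 ] [ 1.3 -1.9 -1.5] [-0.761 -0.352 -0.019] 13.075606671164659 [-0.36  0.58  0.55  1.65 -0.35  1.    0.62]
tool y az 17.79 tilt [ 0.0012 -0.004 ]
```

View pics/s7c.png

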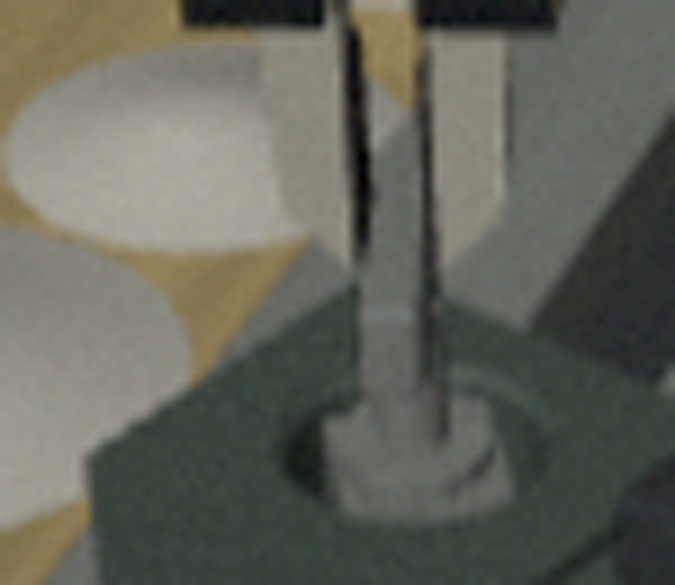

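View pics/t7c.png

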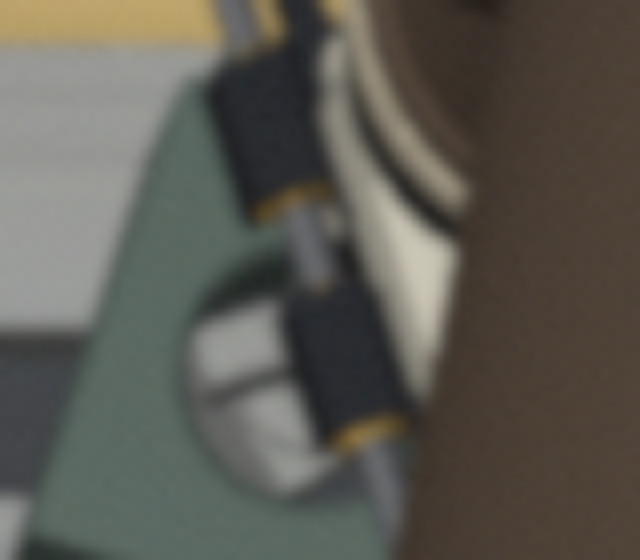

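The head has turned with the key. Continuing.

Call:
step_arm:
  series:
    - [[0.0,0,0,0,-3],[0.0,0,0,0,-6],[0.0,0,0,0,-9],[0.0,0,0,0,-12],[0.0,0,0,0,-12],[0.0,0,0,0,-12]]

```text
clock: 10.52
position: [0.6437, -0.0549, 0.134]
ee_rot: [2.102, 2.33, -0.004]
force: [1.0, -2.8, -1.2]
width: 0.144
```

```bash
python3 st.py
```

```text
10.5167 [ 0.6437 -0.0549  0.134 ] [ 1.  -2.8 -1.2] [-0.798 -0.363 -0.007] 13.221235967427694 [-0.39  0.6   0.61  1.65 -0.38  1.01  0.45]
tool y az 5.89 tilt [ 0.0005 -0.0041]
```

Call:
step_arm:
  series:
    - [[0.0,0,0,0,-3],[0.0,0,0,0,-6],[0.0,0,0,0,-9],[0.0,0,0,0,-10],[0.0,0,0,0,-10],[0.0,0,0,0,-10]]

```text
clock: 11.02
position: [0.6437, -0.0551, 0.134]
ee_rot: [2.295, 2.141, -0.005]
force: [1.4, -2.0, -1.2]
width: 0.142
```

```bash
python3 st.py
```

```text
11.0167 [ 0.6437 -0.0551  0.134 ] [ 1.4 -2.  -1.2] [-0.875 -0.3    0.042] 13.03490890809522 [-0.42  0.61  0.66  1.65 -0.41  1.02  0.3 ]
tool y az -3.97 tilt [-0.0002 -0.0043]
```

Call:
step_arm:
  series:
    - [[0.0,0,0,0,-2],[0.0,0,0,0,-4],[0.0,0,0,0,-6],[0.0,0,0,0,-8],[0.0,0,0,0,-8],[0.0,0,0,0,-8]]

```text
clock: 11.52
position: [0.6436, -0.0552, 0.134]
ee_rot: [2.436, 1.979, -0.006]
force: [1.8, -3.4, -1.3]
width: 0.139
```

```bash
python3 st.py
```

```text
11.5167 [ 0.6436 -0.0552  0.134 ] [ 1.8 -3.4 -1.3] [-1.006 -0.199  0.072] 12.796520966799779 [-0.44  0.62  0.69  1.66 -0.44  1.03  0.19]
tool y az -11.83 tilt [-0.0009 -0.0044]
```

Call:
step_arm:
  series:
    - [[0.0,0,0,0,-2],[0.0,0,0,0,-4],[0.0,0,0,0,-6],[0.0,0,0,0,-6],[0.0,0,0,0,-6]]

```text
clock: 11.93
position: [0.6436, -0.0552, 0.134]
ee_rot: [2.534, 1.852, -0.006]
force: [0.6, -4.2, -1.3]
width: 0.141
```

```bash
python3 st.py;  python3 - <<'E'
from h import *
grab('side','s8');grab('wrist','w8')
crop('s8',225,95,300,160,9,'s8c');crop('w8',240,140,400,310,4,'w8c');crop('w2',240,140,400,310,4,'w2c')
E
```

```text
11.9333 [ 0.6436 -0.0552  0.134 ] [ 0.6 -4.2 -1.3] [-1.072 -0.109  0.634] 12.972777916656469 [-0.45  0.63  0.72  1.66 -0.46  1.04  0.1 ]
tool y az -17.66 tilt [-0.0015 -0.0046]
```

View pics/s8c.png

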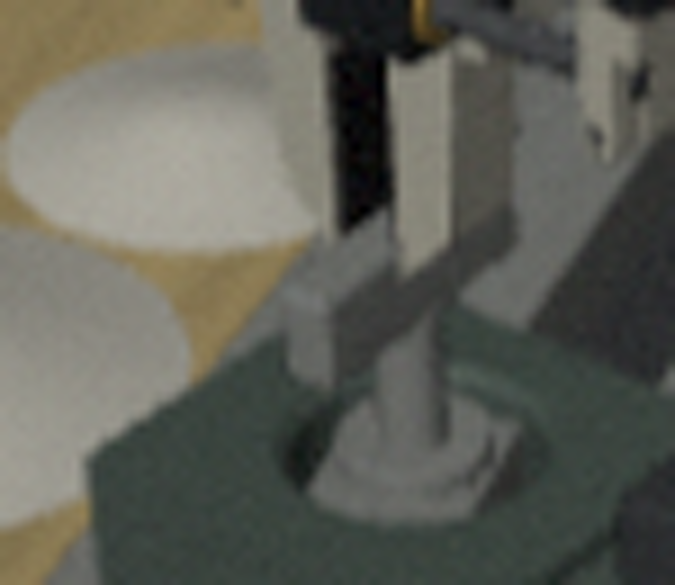

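View pics/w8c.png

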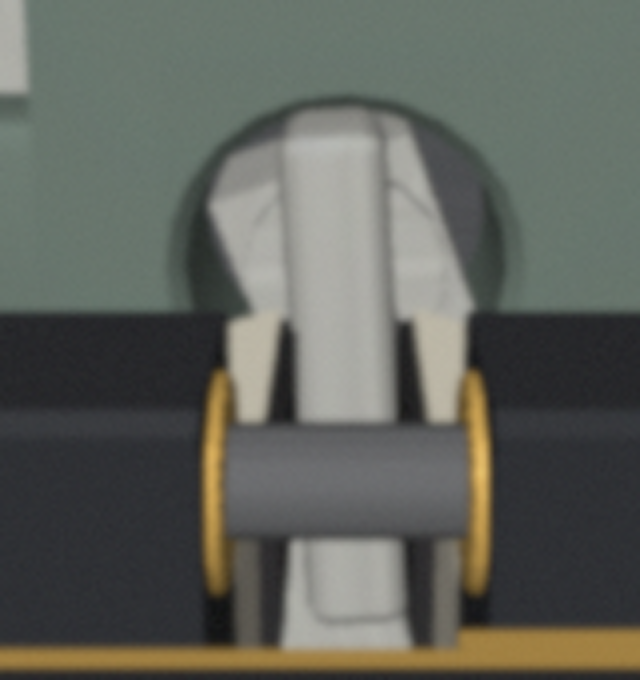

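The moment jumped from 0.07 to 0.63 N m, so this looks like the stop. I'll push a little further to confirm it.

Call:
step_arm:
  series:
    - [[0.0,0,0,0,-1],[0.0,0,0,0,-2],[0.0,0,0,0,-3],[0.0,0,0,0,-3],[0.0,0,0,0,-3],[0.0,0,0,0,-3]]

```text
clock: 12.53
position: [0.6436, -0.0552, 0.134]
ee_rot: [2.582, 1.785, -0.006]
force: [0.6, -4.0, -1.2]
width: 0.145
```

```bash
python3 st.py;  python3 - <<'E'
from h import *
grab('wrist','w9')
crop('w9',240,140,400,310,4,'w9c')
E
```

```text
12.5333 [ 0.6436 -0.0552  0.134 ] [ 0.6 -4.  -1.2] [-1.092 -0.16   0.787] 13.346598833142648 [-0.46  0.63  0.73  1.66 -0.47  1.04  0.06]
tool y az -20.69 tilt [-0.0017 -0.0044]
```

View pics/w9c.png

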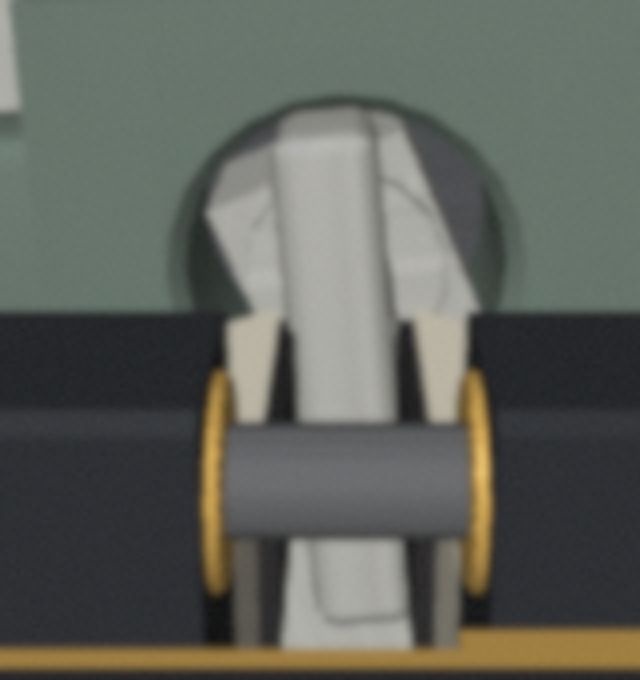

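The bar now skews in the pads instead of turning, and the moment is 0.79 N m, so the stop is confirmed. I'll release and raise straight up.

Call:
step_arm:
  series:
    - [[0.014,0,0,0,0],[0.025,0,0,0,0],[0.045,0,0,0,0],[0.045,0,0,0,0],[0.045,0,0,0,0],[0.045,0,0,0,0]]

```text
clock: 13.08
position: [0.6435, -0.0549, 0.1339]
ee_rot: [2.583, 1.785, -0.006]
force: [0.4, 0.1, 0.4]
width: 0.462
```

```bash
python3 st.py;  python3 - <<'E'
from h import *
grab('wrist','w10')
E
```

```text
13.0833 [ 0.6435 -0.0549  0.1339] [0.4 0.1 0.4] [-0.121  0.091  0.004] 42.40100376792042 [-0.46  0.63  0.73  1.66 -0.47  1.04  0.06]
tool y az -20.69 tilt [-0.002  -0.0039]
```

View pics/w10.png

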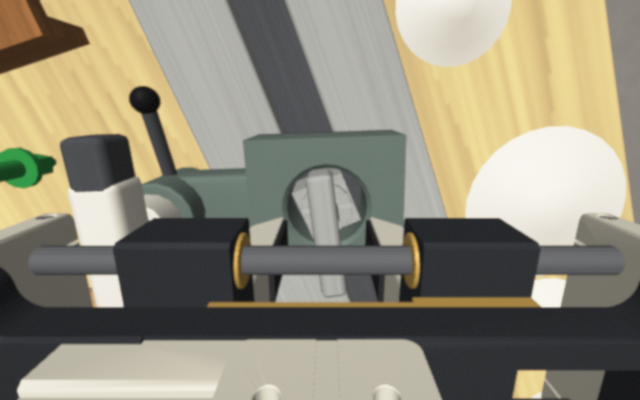

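The bar (column ~325) is free between the open fingers. I'll raise the arm and move away to inspect.

Call:
step_arm:
  series:
    - [[0.045,0,0,0.01,0],[0.045,0,0,0.025,0],[0.045,0,0,0.045,0],[0.045,0,0,0.075,0],[0.045,0,0,0.105,0],[0.045,0,0,0.135,0],[0.045,0,0,0.15,0],[0.045,-0.02,-0.03,0.15,0],[0.045,-0.03,-0.065,0.15,0],[0.045,-0.04,-0.1,0.15,0],[0.045,-0.05,-0.14,0.15,0],[0.045,-0.06,-0.18,0.15,0],[0.045,-0.06,-0.21,0.15,0],[0.045,-0.06,-0.22,0.15,0],[0.045,-0.06,-0.22,0.15,0]]

```text
clock: 14.38
position: [0.5821, -0.279, 0.2849]
ee_rot: [2.586, 1.777, -0.007]
force: [-0.1, 0.3, 0.1]
width: 0.491
```

```bash
python3 st.py;  python3 - <<'E'
from h import *
grab('top','t11');grab('side','s11')
crop('t11',350,40,450,130,7,'t11c');crop('s11',225,95,325,195,6,'s11c')
P=cloud('t11'); Q=P[50:125,380:440].reshape(-1,3); Q=Q[(Q[:,2]>.13)&(Q[:,2]<.16)]; print(len(Q),Q.mean(0), np.median(Q[:,2]), cv2.minAreaRect((Q[:,:2]*1000).astype(np.float32)))
E
```

```text
14.3833 [ 0.5821 -0.279   0.2849] [-0.1  0.3  0.1] [-0.087  0.119  0.041] 45.029128912897384 [-0.15  0.51  0.82  1.46 -0.37  1.33  0.33]
tool y az -21.02 tilt [-0.0015 -0.0059]
451 [ 0.64104595 -0.05401119  0.14615663] 0.1480230966154662 ((642.7887573242188, -55.24006652832031), (70.3040542602539, 15.105706214904785), 76.02312469482422)
```

View pics/t11c.png

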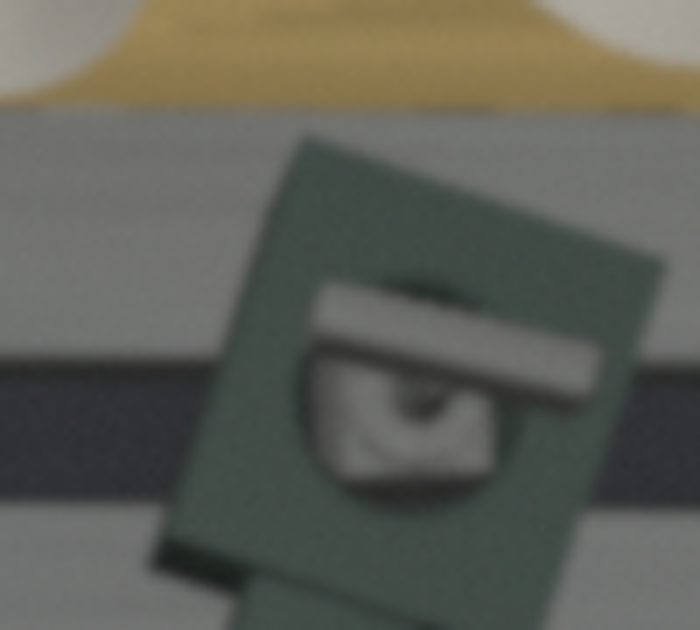

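View pics/s11.png

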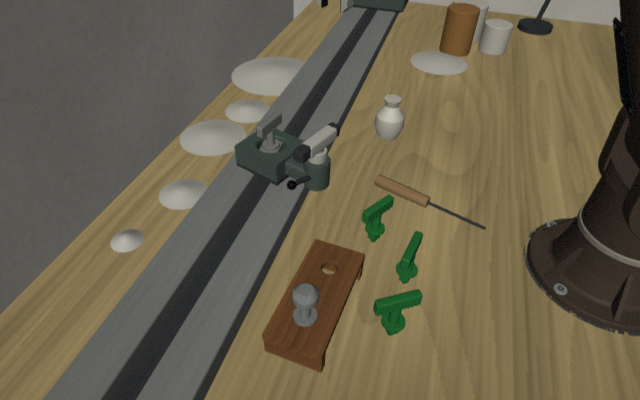

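View pics/s11c.png

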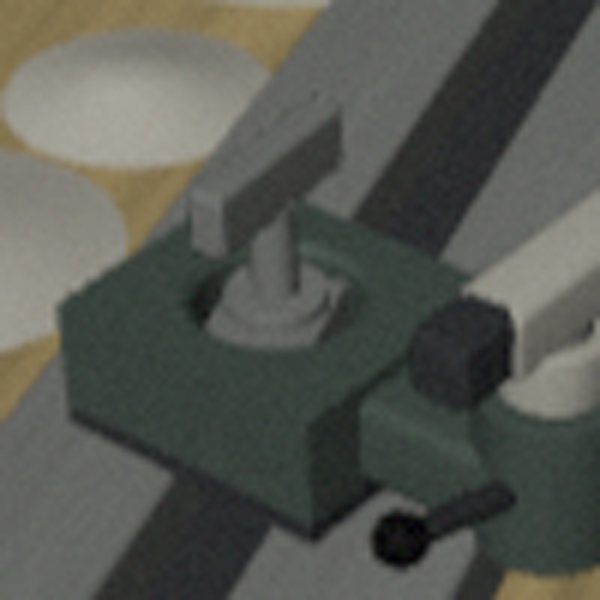

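```bash
python3 -c "
from cell import arm
print(arm.sign_off())"
```

```text
the job is handed in; nothing more can be done
None
```

I took the T-key out of the stand, pushed it home in the clamp screw's socket and turned it clockwise to the stop. Then I released it, backed the arm clear and handed the job in at about 14.5 s, well under the 43 s limit.

What the checks showed:
- **Seating:** the key went in almost without resistance, and the force rose to 19 N only when the shoulder seated. After release, the T-bar top measured 0.148 m against an expected 0.149 m, so the key is fully home. In the last side picture it stands upright.
- **Locking:** the moment jumped from about 0.07 to 0.63, then 0.79 N m, and the bar started to skew in the grip instead of turning. That is far above the screw's 0.06 N m friction, so I took it as the stop.
- **Angle turned:** the bar turned about 76°. Less the 12° of play, the screw turned about 64° (1.1 rad), which fits a start between 0 and 0.3 rad. I could not read the clamp angle directly. My rough reading of the head's edge gave 58–64°, so it is a weaker check.
- **Rest of the scene:** the knob-handled tool is still in the stand, and the green look-alikes are where they were. The arm was touching nothing at the end.

One correction on the way: the arm was still settling when I read its position above the socket, so my first adjustment overshot by about 3.5 mm. I fixed that before inserting the key.

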